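# File the blue bobbin cassette in the gap of the row

## Task

Slide open only the blue-lidded box, take out the blue bobbin cassette and lower it all the way down into the empty place in the filing tray before letting go, upright and in line with its neighbours, without shoving or tipping them. Then slide the blue lid fully shut again; leave the other boxes shut and everything else where it stands.

Things in the scene. Friction and masses are not known exactly. Their poses are not given: they have to be found in the camera images.
- cassette_blue_mid (a point): blue bobbin cassette, 120 g, upright in the closed blue-lidded box. Body 110 (x) x 20 (y) x 45 mm high; on its middle a grip fin 45 (x) x 12 (y) x 32 high; 77 tall in all. Point: its centre, 38.5 mm above its underside; the fin spans 6.5 to 38.5 mm above it. z up. Grip the fin by its two ends (closing along x), fingertips clear of its top, as filed fins leave no room at their sides. Ends alike
- lid_blue_knob (a point): dark knob of the blue lid: block 30 (x) x 20 (y) x 29 mm high in the middle of the lid, graspable across y. Point: on its axis, 17 mm above the lid's top face, 12 mm below the knob's top. The lid slides level along this point's -x (towards the robot) to open, +x to shut
- lid_blue (a joint): sliding lid of the box that holds the blue cassette: 0 = shut, 0.150 m = fully open (end stop); slides with about 2 N of friction and stays where left. The lid is 144 (x) x 60 (y) x 6 mm, blue
- lid_red (a joint): the same on the red-lidded box; 0 = shut
- lid_yellow (a joint): the same on the yellow-lidded box; 0 = shut
- box_blue: fixed pale wooden box under the blue lid: 144 (x) x 60 (y) x 88 mm high, walls and floor 5 mm; origin at the centre of its underside, x along the lid's slide. Three such boxes (blue, red, yellow lid, in any order) stand side by side, 63 mm apart, on a dark 8 mm board; each lid has a knob, its top 132 mm above the table
- rack: fixed wooden filing tray 128 x 128 x 22 mm high, walls and floor 5 mm; origin at the centre of its underside, inner floor 5 mm above it. It files five cassettes upright in a row along its y axis, 23 mm apart, each lying along its x axis; four are in, one place is empty
- gap_c (a point): centre of the empty place, on the tray's inner floor: a blue strip 110 x 19 mm between filed cassettes (or one and the tray's wall). x along the cassette to be filed. Free width about 26 mm along y, free length 118 mm; a cassette standing home has its centre 38.5 mm above this point
- cassette_white_mid (a point): white cassette filed in the tray, loose; its centre; same form and size as the blue one: body 110 x 20 x 45 high with grip fin on top, 77 overall
- cassette_green_mid (a point): green cassette filed in the tray, loose; its centre; same form and size as the blue one: body 110 x 20 x 45 high with grip fin on top, 77 overall
- cassette_orange_mid (a point): orange cassette filed in the tray, loose; its centre; same form and size as the blue one: body 110 x 20 x 45 high with grip fin on top, 77 overall
- cassette_lilac_mid (a point): lilac cassette filed in the tray, loose; its centre; same form and size as the blue one: body 110 x 20 x 45 high with grip fin on top, 77 overall
- pin_jar: glass pin jar with a red cap, diameter 56, height 70 mm; origin under its centre; not to be touched
- tin: flat round orange tin, diameter 72, height 26 mm; origin under its centre; not to be touched
- pricker: pricking tool, square wooden handle with brass tip, 115 mm long lying along its x, 16 mm high; origin on its underside; not to be touched
- cassette_blue: the blue cassette again: same axes as the point cassette_blue_mid, but with its origin at the centre of the underside
Not all that is in view belongs to the job. Of the things that look like the part that bears cassette_green_mid, the middle-sized one is meant.

How it is judged:
By the outcome, as a careful person would: the job done as asked, in the order asked, and still so for the second after the job is handed in, with the robot touching nothing.
It also fails if it takes over 70 s, if anything falls off the work surface, if the arm or the gripper's body presses on something with over 40 N, if the wrist force passes 120 N, or if a joint passes its speed limit or range.

## Robot

A 6-joint arm with a two-finger parallel gripper is mounted at the origin on the work surface. World frame = base frame: x ahead of the robot, y to its left, z up, the work surface at z = 0. Lengths are in m, angles in rad, forces in N, time in s.
With the tool pointing down it reaches from about 0.35 to 0.775 m from the base axis. Payload 7.3 kg.
Tool frame: the origin (TCP) lies midway between the tips of the shut fingers; the grasp point (between the pads) lies 19 mm behind it (robot.grip_depth is the z of the grasp point in the tool frame, in m); z points along the fingers, y is the line along which they close (so a half turn about z gives the same grasp; the last joint's range is limited). The gripper opens to 92 mm and grips with 3 to 60 N. Pads are 19 mm wide; open, the fingers measure 130 mm over their backs; the gripper's body (75 mm by 190 mm) begins 47 mm behind the grasp point.
Start: joints at [0.978, 0.342, 1.524, -0, 1.275, -0.146], TCP at [0.227, 0.473, 0.227] pointing down, gripper open.
Joint ranges: [-2.53, 2.53], [-0.77, 2.02], [0.04, 2.7], [-1, 4.14], [0.28, 2.66], [-3.11, 3.11]. Speed limits (rad/s): [2.57, 2.57, 3.14, 3.14, 3.14, 3.14].

## Interface

Orientations are given as [roll, pitch, yaw] about the fixed x, y, z axes, in that order (R = Rz(yaw) Ry(pitch) Rx(roll)).
In Python, from cell import robot, viewer gives the robot as it stands.
- The arm moves only by the tool step_arm, never from a script. Its argument "increments" is a list of rows, each an object with "delta_pos": the shift along the tool's x, y, z in cm, a list of three; "dr": the turn, a rotation vector about the tool's x, y, z in degrees, a list of three; "fingers": the closure, from -1 (fully open) to 1 (shut), so that 0 is half open. In form: [{"delta_pos": [tx, ty, tz], "dr": [wx, wy, wz], "fingers": fingers}, ...]. A call has exactly 5 rows; each row is the pose to reach, as a shift and turn from the pose commanded when the call began, along the tool's axes at that moment; what a row does not reach only later rows make up. A row lasts 1/8 s, in which the tool goes at most 62.5 mm and 10.7 degrees, less where a joint would pass 70% of its speed; a pose out of reach is approached as far as the arm can. A call with a gripper value outside its range is refused whole. The fingers move at their own pace and stop on an object; "newtons" is the grip in N (left out, the last holds). Time passes only in rows, so rows that repeat a pose let the fingers close, or fill a call up. It gives the time, the measured TCP pose, the force, the opening and the grip force at its end, in the units of the state.
- robot.observe(): the state, without advancing time (a new reading comes with each control period).
- viewer.read_camera(name): name is "scene" or "top" or "wrist"; returns the picture (384x512x3 uint8, red, green, blue); there is no depth.
- viewer.camera_params(name): a dict with "K" (3x3 intrinsics, pixels), "T" (4x4, takes a point from camera to world coordinates). Camera axes: x right, y down, z forward; pixel columns grow to the right and rows downward; lengths in m; the calibration is good to about 2 mm. A picture is of the moment at which its call begins: read the wrist's pose just before it. camera_params takes no time and is no camera call; for the wrist camera it gives the pose at the moment of the call.
- robot.hand_in(): hands the job in; it is judged then, once.
The state is a dict: "time": time; "qpos": joint angles; "qvel": joint speeds; "joint_efforts": joint torques, N m; "tool_pos": TCP position; "tool_rot": TCP orientation; "contact_force": force on the tool from outside, world axes, zero at the start; "torque": the same for the moment, N m; "opening": finger opening in m; "grip_force": force on a finger pad.
Only numpy, scipy, OpenCV 4.12 (cv2) and the standard library are available. Lean on these libraries where they do the work, as an engineer would, in place of code of your own. Each camera call takes 0.05 s, during which the arm holds its last target. There are 200 camera calls.

## Working session

There is one attempt and no reset: what is moved stays moved. The work goes in short steps, Python scripts to look and compute and a tool call to move; the robot and the scene stay as the last step left them, time stands still between calls to the robot, and variables do not carry over. Pictures are saved under pics/ and viewed, at most 10 in all, crops included, and the job is handed in when it is done.

Besides the shell and the picture viewer there is one more tool, called in YAML: its name, and indented under it one key for each argument. step_arm: Moves the arm, as the interface text tells. Its arguments: {"type":"object","properties":{"increments":{"type":"array"},"newtons":{"type":"number"}},"required":["increments"]}

```bash
ls; mkdir -p pics
python3 - <<'E'
from cell import robot, viewer
import cv2,numpy as np
np.set_printoptions(precision=4,suppress=True)
s=robot.observe();print(s['time'],s['tool_pos'],s['tool_rot'],s['opening'],robot.grip_depth)
for n in ['scene','top']:
    im=viewer.read_camera(n);p=viewer.camera_params(n);print(n,p['K'],p['T'])
    cv2.imwrite(f'pics/{n}0.png',im[:,:,::-1])
    np.save(f'pics/{n}0.npy',im)
a=[cv2.imread(f'pics/{n}0.png') for n in ['scene','top']]
cv2.imwrite('pics/both0.png',cv2.resize(np.vstack(a),None,fx=.78,fy=.78))
cv2.imwrite('pics/top0b.png',cv2.resize(a[1],(800,600),interpolation=cv2.INTER_CUBIC))
E
```

```text
pics
0.0 [0.2266 0.4731 0.2261] [-3.1401 -0.0002  2.6948] 0.0917835514323312 -0.0188
scene [[374.2748   0.     252.4996]
 [  0.     374.2748 183.5561]
 [  0.       0.       1.    ]] [[ 0.6615  0.484  -0.5729  1.1232]
 [ 0.7497 -0.4492  0.4861 -0.522 ]
 [-0.0221 -0.751  -0.66    0.7319]
 [ 0.      0.      0.      1.    ]]
top [[360.3917   0.     255.0633]
 [  0.     360.3917 186.817 ]
 [  0.       0.       1.    ]] [[-0.0198 -0.9969  0.076   0.5211]
 [-0.9997  0.0188 -0.0137 -0.0526]
 [ 0.0122 -0.0762 -0.997   0.9392]
 [ 0.      0.      0.      1.    ]]
```

View pics/top0b.png

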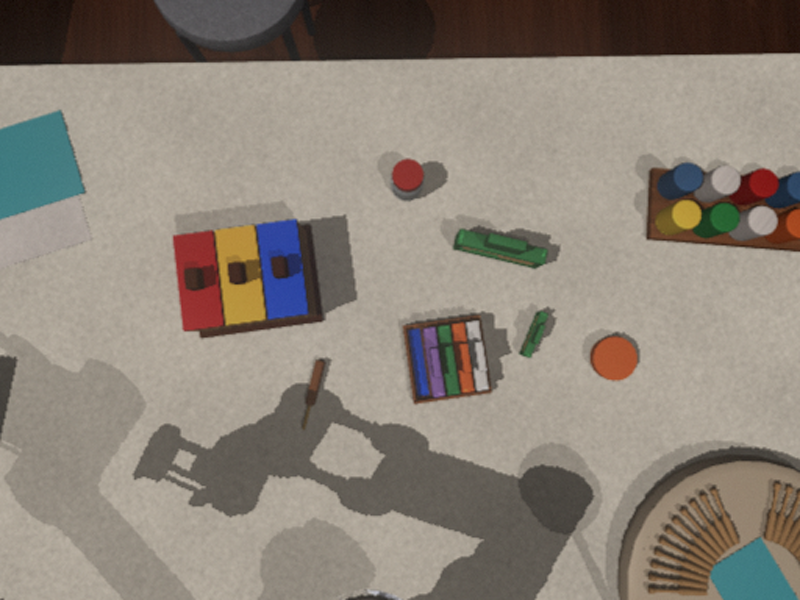

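View pics/scene0.png

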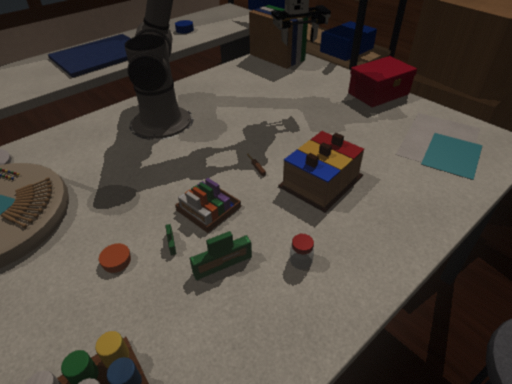

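The top view shows the blue lid at about (283,270) in the 800x600 picture, on the -y side of the three boxes. The tray is at (450,358), with its empty place at the left end next to lilac. The jar is at (407,178) and the pricker at (315,390).

```bash
cat > h.py <<'E'
import numpy as np,cv2
np.set_printoptions(precision=4,suppress=True)
def ray(p,uv):
    uv=np.atleast_2d(np.asarray(uv,float)); d=np.c_[uv,np.ones(len(uv))]@np.linalg.inv(p['K']).T@p['T'][:3,:3].T
    return p['T'][:3,3],d
def plane(p,uv,z):
    o,d=ray(p,uv); return o+d*((z-o[2])/d[:,2])[:,None]
def blobs(im,f,amin=40):
    hsv=cv2.cvtColor(im,cv2.COLOR_RGB2HSV).astype(int); m=f(*[hsv[...,i] for i in range(3)]).astype(np.uint8)
    cs,_=cv2.findContours(m,cv2.RETR_EXTERNAL,cv2.CHAIN_APPROX_NONE)
    return m,sorted([c for c in cs if cv2.contourArea(c)>amin],key=cv2.contourArea,reverse=True)
def rect(P):
    (c,s,a)=cv2.minAreaRect((P[:,:2]*1000).astype(np.float32)); return np.array(c)/1000,np.array(s),a
E
python3 - <<'E'
from cell import robot,viewer
from h import *
blue=lambda h,s,v:(h>105)&(h<128)&(s>140)&(v>50)
for n in ['top','scene']:
    im=np.load(f'pics/{n}0.npy');p=viewer.camera_params(n)
    m,cs=blobs(im,blue)
    for c in cs:
        uv=c[:,0]; print(n,uv.mean(0),cv2.contourArea(c), 'lid',rect(plane(p,uv,.103)),'floor',rect(plane(p,uv,.005)))
    # whole lids
im=np.load('pics/top0.npy');p=viewer.camera_params('top')
for nm,f in dict(red=lambda h,s,v:((h<6)|(h>174))&(s>150)&(v>60),yel=lambda h,s,v:(h>15)&(h<28)&(s>150)&(v>80)).items():
    for c in blobs(im,f,300)[1]: print(nm,c[:,0].mean(0),rect(plane(p,c[:,0],.103)))
# tray: dark/saturated region
m,cs=blobs(im[190:270,245:330],lambda h,s,v:(s>75)&(v>30),800)
for c in cs: print('tray',c[:,0].mean(0)+[245,190],rect(plane(p,c[:,0]+[245,190],.022)))
cv2.imwrite('pics/crop1.png',cv2.resize(im[195:265,250:350,::-1],None,fx=8,fy=8,interpolation=cv2.INTER_CUBIC))
E
```

```text
top [180.3735 171.9759] 1469.0 lid (array([0.6232, 0.1092]), array([141.9104,  59.7022]), 6.896559238433838) floor (array([0.6352, 0.1282]), array([158.5423,  66.6993]), 6.896555423736572)
top [268.1724 231.2644] 156.5 lid (array([ 0.4811, -0.092 ]), array([95.5599, 12.0228]), 6.705328941345215) floor (array([ 0.4765, -0.0966]), array([106.7595,  13.4319]), 6.705332279205322)
scene [311.672 165.728] 572.5 lid (array([0.6275, 0.1071]), array([142.8161,  60.4146]), 6.869741916656494) floor (array([0.5502, 0.2051]), array([165.0723,  69.8296]), 6.869741916656494)
scene [183.5     23.0312] 50.0 lid (array([-0.5775,  0.4967]), array([76.6287, 59.5185]), 44.76921844482422) floor (array([-0.8426,  0.6555]), array([88.5704, 68.7938]), 44.76899337768555)
scene [349.2857  24.6786] 42.0 lid (array([0.0201, 1.0527]), array([52.2829, 85.3646]), 37.10380554199219) floor (array([-0.1518,  1.2981]), array([60.4306, 98.6677]), 37.1037712097168)
red [126.7651 179.2711] (array([0.6081, 0.2334]), array([141.8607,  58.6571]), 6.827605247497559)
red [482.7534 120.0822] (array([ 0.7341, -0.6072]), array([42.3741, 78.7288]), 25.179656982421875)
yel [153.2711 175.9337] (array([0.6154, 0.1722]), array([142.6059,  61.1534]), 6.886896133422852)
yel [433.9167 138.9028] (array([ 0.6901, -0.4892]), array([46.3595, 72.56  ]), 25.344738006591797)
tray [287.3846 229.2094] (array([ 0.4817, -0.1408]), array([127.2188, 127.6302]), 6.98546028137207)
```

View pics/crop1.png

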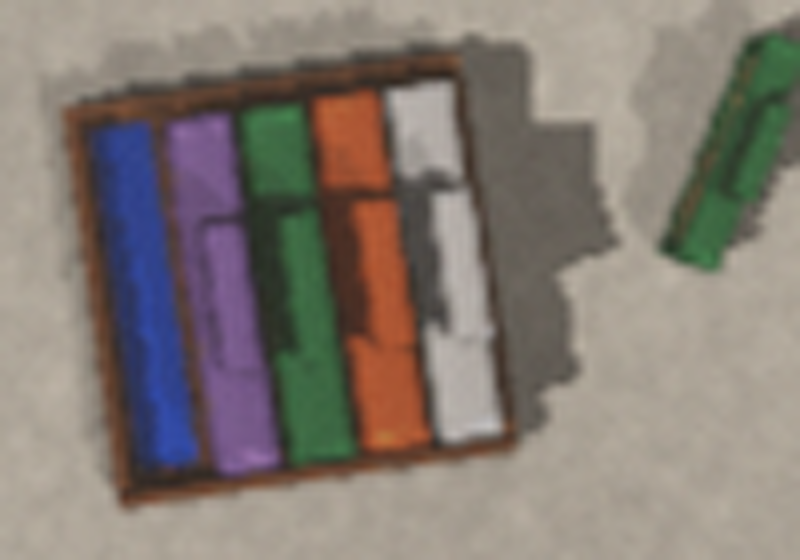

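The crop shows the blue strip at the tray's +y end, with lilac next to it, and a tray yaw of about 7°, the same as the boxes. The knob is near (0.625, 0.108). Next I'll approach it.

```bash
cat > go.py <<'E'
# usage: go.py x y z yawdeg -> delta_pos(cm, tool axes) and dr(deg) from the measured pose
import sys
from cell import robot
from h import *
from scipy.spatial.transform import Rotation as R
x,y,z,w=map(float,sys.argv[1:5]); s=robot.observe()
R0=R.from_euler('xyz',s['tool_rot']); R1=R.from_euler('xyz',[180,0,w],degrees=True)
print('t',s['time'],'pos',np.array(s['tool_pos']),'yaw',np.degrees(s['tool_rot']),'F',np.array(s['contact_force']),'open',s['opening'])
print('delta_cm',R0.inv().apply(np.array([x,y,z])-s['tool_pos'])*100,'dr',(R0.inv()*R1).as_rotvec(degrees=True))
E
python3 go.py 0.625 0.108 0.215 186.9
```

```text
t 0.1 pos [0.2266 0.4732 0.2261] yaw [-179.9224   -0.0092  154.3996] F [ 0.286   0.9384 -1.1409] open 0.09173745369745472
delta_cm [-51.7046 -15.7168   1.1248] dr [ -0.0729  -0.0309 -32.5004]
```

step_arm:
  increments:
    - {"delta_pos": [-5.5,-1.7,0],"dr": [0,0,-6],"fingers": -0.1}
    - {"delta_pos": [-11,-3.4,0],"dr": [0,0,-12],"fingers": -0.1}
    - {"delta_pos": [-16.5,-5,0],"dr": [0,0,-18],"fingers": -0.1}
    - {"delta_pos": [-22,-6.7,0],"dr": [0,0,-24],"fingers": -0.1}
    - {"delta_pos": [-27,-8.2,0],"dr": [0,0,-32.5],"fingers": -0.1}

```text
time: 0.72
tool_pos: [0.436, 0.2813, 0.2265]
tool_rot: [-3.142, -0.0, -3.017]
contact_force: [0.1, 1.1, 0.6]
opening: 0.0515
grip_force: 0.0
```

```bash
python3 go.py 0.625 0.108 0.215 186.9
```

```text
t 0.725 pos [0.436  0.2813 0.2265] yaw [-179.9949   -0.0252 -172.87  ] F [0.0792 1.1016 0.62  ] open 0.05149733194042675
delta_cm [-16.6031 -19.5372   1.1404] dr [-0.0052 -0.0252  0.23  ]
```

step_arm:
  increments:
    - {"delta_pos": [-4,-4.7,0.3],"dr": [0,0,0],"fingers": -0.1}
    - {"delta_pos": [-8,-9.4,0.6],"dr": [0,0,0],"fingers": -0.1}
    - {"delta_pos": [-12.3,-14.5,1],"dr": [0,0,0],"fingers": -0.1}
    - {"delta_pos": [-16.6,-19.5,1.1],"dr": [0,0,0.2],"fingers": -0.1}
    - {"delta_pos": [-16.6,-19.5,1.1],"dr": [0,0,0.2],"fingers": -0.1}

```text
time: 1.35
tool_pos: [0.625, 0.1058, 0.2141]
tool_rot: [-3.141, -0.001, -3.029]
contact_force: [-0.6, 0.5, -0.2]
opening: 0.0503
grip_force: 0.0
```

```bash
python3 - <<'E'
from cell import robot,viewer
from h import *
p=viewer.camera_params('wrist');im=viewer.read_camera('wrist')
np.save('pics/w1.npy',im);cv2.imwrite('pics/w1.png',im[:,:,::-1]);print(p)
m,cs=blobs(im,lambda h,s,v:(h>105)&(h<128)&(s>140)&(v>50),200)
for c in cs: print(c[:,0].mean(0),rect(plane(p,c[:,0],.103)))
E
python3 go.py .625 .108 .108 186.9
```

```text
{'K': array([[330.8912,   0.    , 255.9386],
       [  0.    , 330.8912, 192.0717],
       [  0.    ,   0.    ,   1.    ]]), 'T': array([[-0.112 ,  0.9461,  0.3041,  0.5407],
       [ 0.9937,  0.1065,  0.0346,  0.0963],
       [ 0.0003,  0.306 , -0.952 ,  0.3717],
       [ 0.    ,  0.    ,  0.    ,  1.    ]])}
[261.2555 180.3326] (array([0.6225, 0.1102]), array([141.8169,  59.4478]), 6.80354642868042)
[72.1128 26.3759] (array([ 0.5154, -0.0424]), array([35.9653, 10.4085]), 6.32711935043335)
t 1.4 pos [0.6242 0.1069 0.2143] yaw [-179.996    -0.0961 -173.4899] F [-1.1867 -0.8898 -0.1629] open 0.050708809378405315
delta_cm [-0.1089  0.1032 10.6272] dr [-0.0037 -0.0961 -0.3899]
```

View pics/w1.png

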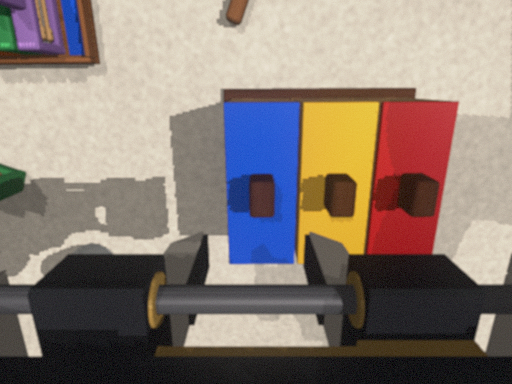

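The wrist view shows the blue lid at (261,180) with its knob at (261,195), between the fingers. The lid centre is (0.624, 0.109) at 6.9°. I'll go down and grip the knob.

step_arm:
  increments:
    - {"delta_pos": [0,0.3,3],"dr": [0,0,-0.3],"fingers": -0.1}
    - {"delta_pos": [0,0.3,6],"dr": [0,0,-0.3],"fingers": -0.1}
    - {"delta_pos": [0,0.3,8.5],"dr": [0,0,-0.3],"fingers": -0.1}
    - {"delta_pos": [0,0.3,10.5],"dr": [0,0,-0.3],"fingers": -0.1}
    - {"delta_pos": [0,0.3,10.5],"dr": [0,0,-0.3],"fingers": -0.1}

```text
time: 2.02
tool_pos: [0.6207, 0.1135, 0.1093]
tool_rot: [3.141, -0.004, -3.018]
contact_force: [-1.0, -0.2, -0.4]
opening: 0.0503
grip_force: 0.0
```

step_arm:
  increments:
    - {"delta_pos": [0,0,0],"dr": [0,0,0],"fingers": 1}
    - {"delta_pos": [0,0,0],"dr": [0,0,0],"fingers": 1}
    - {"delta_pos": [0,0,0],"dr": [0,0,0],"fingers": 1}
    - {"delta_pos": [0,0,0],"dr": [0,0,0],"fingers": 1}
    - {"delta_pos": [0,0,0],"dr": [0,0,0],"fingers": 1}
  newtons: 15

```text
time: 2.65
tool_pos: [0.6234, 0.11, 0.1115]
tool_rot: [-3.138, 0.001, -3.02]
contact_force: [0.4, -8.7, 2.0]
opening: 0.0198
grip_force: 15.0
```

step_arm:
  increments:
    - {"delta_pos": [1.5,0,0],"dr": [0,0,0],"fingers": 1}
    - {"delta_pos": [3.5,0,0],"dr": [0,0,0],"fingers": 1}
    - {"delta_pos": [5.5,0,0],"dr": [0,0,0],"fingers": 1}
    - {"delta_pos": [7.5,0,0],"dr": [0,0,0],"fingers": 1}
    - {"delta_pos": [8.5,0,0],"dr": [0,0,0],"fingers": 1}

```text
time: 3.28
tool_pos: [0.5389, 0.1, 0.1115]
tool_rot: [-3.139, 0.003, -3.02]
contact_force: [3.0, -7.5, -0.2]
opening: 0.0195
grip_force: 15.0
```

step_arm:
  increments:
    - {"delta_pos": [1.5,0,0],"dr": [0,0,0],"fingers": 1}
    - {"delta_pos": [3.5,0,0],"dr": [0,0,0],"fingers": 1}
    - {"delta_pos": [5.5,0,0],"dr": [0,0,0],"fingers": 1}
    - {"delta_pos": [6.5,0,0],"dr": [0,0,0],"fingers": 1}
    - {"delta_pos": [6.5,0,0],"dr": [0,0,0],"fingers": 1}

```text
time: 3.9
tool_pos: [0.4742, 0.0923, 0.1115]
tool_rot: [-3.139, 0.002, -3.019]
contact_force: [-0.0, -7.8, 2.5]
opening: 0.0199
grip_force: 15.0
```

step_arm:
  increments:
    - {"delta_pos": [0,0,0],"dr": [0,0,0],"fingers": -0.2}
    - {"delta_pos": [0,0,0],"dr": [0,0,0],"fingers": -0.2}
    - {"delta_pos": [0,0,0],"dr": [0,0,0],"fingers": -0.2}
    - {"delta_pos": [0,0,-5],"dr": [0,0,0],"fingers": -0.2}
    - {"delta_pos": [0,0,-10],"dr": [0,0,0],"fingers": -0.2}

```text
time: 4.53
tool_pos: [0.4735, 0.0941, 0.2116]
tool_rot: [3.141, -0.002, -3.019]
contact_force: [0.4, -0.3, -0.2]
opening: 0.0551
grip_force: 0.0
```

```bash
python3 - <<'E'
from cell import robot,viewer
from h import *
for n in ['wrist','top']:
  p=viewer.camera_params(n);im=viewer.read_camera(n)
  np.save(f'pics/{n}2.npy',im);cv2.imwrite(f'pics/{n}2.png',im[:,:,::-1])
  m,cs=blobs(im,lambda h,s,v:(h>100)&(h<130)&(s>110)&(v>30),30)
  for c in cs: print(n,c[:,0].mean(0),'lid',rect(plane(p,c[:,0],.103)),'body',rect(plane(p,c[:,0],.058)))
E
python3 go.py .624 .109 .2 96.9;python3 go.py .624 .109 .2 276.9; python3 -c "
from cell import robot;print(robot.observe()['qpos'])"
```

```text
wrist [253.663  184.4705] lid (array([0.4746, 0.0927]), array([142.9692,  59.8437]), 6.955461502075195) body (array([0.489 , 0.0942]), array([167.137 ,  69.9598]), 6.9554524421691895)
wrist [ 83.6452 144.7558] lid (array([ 0.4532, -0.0482]), array([79.6693, 10.9666]), 6.877384185791016) body (array([ 0.464 , -0.0705]), array([93.1368, 12.8204]), 6.877377510070801)
wrist [251.2473 329.4409] lid (array([0.6151, 0.1072]), array([38.5194, 17.0626]), 10.578322410583496) body (array([0.6533, 0.1111]), array([45.0308, 19.9469]), 10.578289031982422)
wrist [247.0385 279.1923] lid (array([0.5593, 0.0965]), array([11.6568, 16.6469]), 6.953345775604248) body (array([0.5881, 0.0987]), array([13.6272, 19.4609]), 6.953425407409668)
top [185.4079 211.9605] lid (array([0.5294, 0.0983]), array([34.3617, 59.4695]), 5.983546733856201) body (array([0.5298, 0.1064]), array([36.211 , 62.6699]), 5.983494758605957)
top [503.2273 122.2424] lid (array([ 0.7301, -0.6525]), array([47.8622, 52.9925]), 85.74197387695312) body (array([ 0.7413, -0.6848]), array([50.438 , 55.8445]), 85.74195098876953)
top [185.916  1
[... 492 characters left out ...]
[43.3444, 40.8769]), 89.05133819580078)
top [197.2821 263.0256] lid (array([0.4135, 0.0733]), array([15.9975, 36.4526]), 8.142410278320312) body (array([0.4077, 0.0801]), array([16.8585, 38.4143]), 8.142426490783691)
t 4.625 pos [0.4767 0.0943 0.2158] yaw [-179.9618    0.5864 -172.9818] F [ 0.2014  0.2326 -0.0298] open 0.05491453418768998
delta_cm [-14.7834  -0.337    1.7321] dr [ 0.4312  0.4903 90.1172]
t 4.625 pos [0.4767 0.0943 0.2158] yaw [-179.9618    0.5864 -172.9818] F [ 0.2014  0.2326 -0.0298] open 0.05491453418768998
delta_cm [-14.7834  -0.337    1.7321] dr [ -0.49     0.431  -89.8811]
[ 3.72268120e-02  2.74513105e-01  1.65343779e+00  2.21679383e-04
  1.20338673e+00 -1.65613592e+00]
```

View pics/wrist2.png

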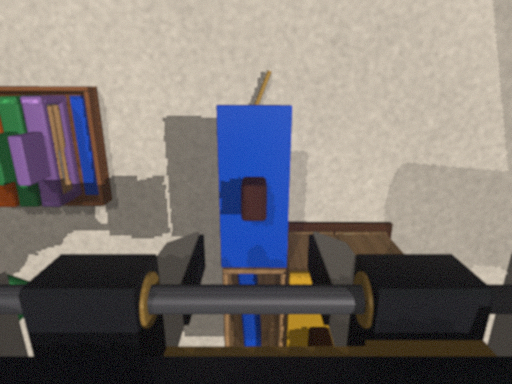

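The wrist view shows the lid fully open, with its centre about 150 mm from the shut position. The blue cassette is visible in the box at (250,310). I'll move over it and turn 90°.

step_arm:
  increments:
    - {"delta_pos": [-3,0,0],"dr": [0,0,10],"fingers": -0.4}
    - {"delta_pos": [-6,0,0],"dr": [0,0,20],"fingers": -0.4}
    - {"delta_pos": [-9,-0.2,0],"dr": [0,0,30],"fingers": -0.4}
    - {"delta_pos": [-12,-0.2,0],"dr": [0,0,40],"fingers": -0.4}
    - {"delta_pos": [-14.8,-0.2,0],"dr": [0,0,50],"fingers": -0.4}

```text
time: 5.25
tool_pos: [0.6217, 0.1103, 0.2095]
tool_rot: [-3.141, -0.001, 2.386]
contact_force: [0.3, 0.3, 0.1]
opening: 0.0644
grip_force: 0.0
```

step_arm:
  increments:
    - {"delta_pos": [0,0,0],"dr": [0,0,10],"fingers": -0.4}
    - {"delta_pos": [0,0,0],"dr": [0,0,20],"fingers": -0.4}
    - {"delta_pos": [0,0,0],"dr": [0,0,30],"fingers": -0.4}
    - {"delta_pos": [0,0,0],"dr": [0,0,40],"fingers": -0.4}
    - {"delta_pos": [0,0,0],"dr": [0,0,40],"fingers": -0.4}

```text
time: 5.88
tool_pos: [0.6207, 0.1101, 0.2097]
tool_rot: [-3.14, -0.0, 1.695]
contact_force: [-0.2, 1.0, 0.5]
opening: 0.0645
grip_force: 0.0
```

```bash
python3 - <<'E'
from cell import robot,viewer
from h import *
p=viewer.camera_params('wrist');im=viewer.read_camera('wrist');print(p['T'])
np.save('pics/w3.npy',im);cv2.imwrite('pics/w3.png',im[:,:,::-1])
m,cs=blobs(im,lambda h,s,v:(h>100)&(h<130)&(s>110)&(v>30),30)
for c in cs: print(c[:,0].mean(0),'top',rect(plane(p,c[:,0],.09)),'body',rect(plane(p,c[:,0],.058)))
E
python3 go.py .6235 .105 .08 96.9
```

```text
[[ 0.9924  0.1176  0.0374  0.609 ]
 [ 0.1234 -0.945  -0.3028  0.1926]
 [-0.0002  0.3051 -0.9523  0.3672]
 [ 0.      0.      0.      1.    ]]
[ 85.5054 187.6009] top (array([0.4696, 0.0885]), array([150.035 ,  62.4067]), 7.088943958282471) body (array([0.4535, 0.0765]), array([167.352 ,  69.6096]), 7.08894157409668)
[261.2836 178.9851] top (array([0.623 , 0.1155]), array([97.2844, 31.4447]), 10.667646408081055) body (array([0.6246, 0.1066]), array([108.5129,  35.074 ]), 10.667654037475586)
t 5.925 pos [0.6208 0.1101 0.2099] yaw [-179.9331   -0.0125   97.2177] F [ 0.2463 -0.7685 -0.8401] open 0.0643121796669816
delta_cm [-0.5434  0.221  12.9878] dr [-0.0669 -0.0123  0.3177]
```

View pics/w3.png

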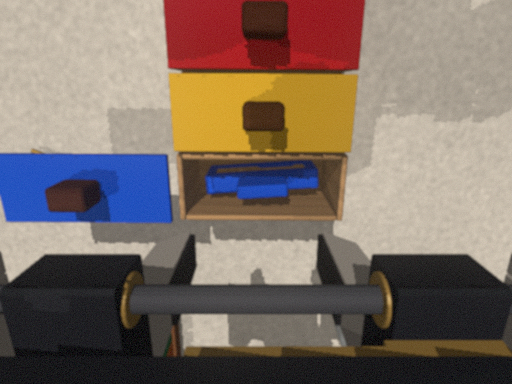

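The picture shows the open box, with the cassette at (262,180) turned a few degrees from the box axis. Its fin lies at columns 240-288. I'll fit its lower edges numerically.

Run:
```python
from cell import robot,viewer
from h import *
im=np.load('pics/w3.npy');p=viewer.camera_params('wrist')
m,cs=blobs(im,lambda h,s,v:(h>100)&(h<130)&(s>110)&(v>30),30)
mm=m[150:215,190:335]
cols=np.where(mm.any(0))[0]; low=np.array([np.where(mm[:,c])[0].max()+.5 for c in cols])+150; top=np.array([np.where(mm[:,c])[0].min()-.5 for c in cols])+150; cols=cols+190
print(list(zip(cols,low,top))[::5])
def fit(sel,z,which):
    k=np.polyfit(cols[sel],which[sel],1); u=np.array([cols[sel].min()-.5,cols[sel].max()+.5])
    P=plane(p,np.c_[u,np.polyval(k,u)],z); d=P[1]-P[0]; print(z,u,P[:,:2],'mid',P.mean(0)[:2],'yaw',np.degrees(np.arctan2(d[1],d[0])),'len',np.hypot(*d[:2]))
fit((cols>=241)&(cols<=287),.09,low)
body=((cols<235)|(cols>292)); fit(body&(cols>=210)&(cols<=315),.058,low)
```

```text
[(np.int64(205), np.float64(180.5), np.float64(175.5)), (np.int64(210), np.float64(193.5), np.float64(168.5)), (np.int64(215), np.float64(193.5), np.float64(165.5)), (np.int64(220), np.float64(192.5), np.float64(165.5)), (np.int64(225), np.float64(192.5), np.float64(165.5)), (np.int64(230), np.float64(192.5), np.float64(164.5)), (np.int64(235), np.float64(191.5), np.float64(164.5)), (np.int64(240), np.float64(198.5), np.float64(164.5)), (np.int64(245), np.float64(198.5), np.float64(163.5)), (np.int64(250), np.float64(198.5), np.float64(163.5)), (np.int64(255), np.float64(198.5), np.float64(163.5)), (np.int64(260), np.float64(197.5), np.float64(162.5)), (np.int64(265), np.float64(197.5), np.float64(162.5)), (np.int64(270), np.float64(197.5), np.float64(162.5)), (np.int64(275), np.float64(196.5), np.float64(161.5)), (np.int64(280), np.float64(196.5), np.float64(161.5)), (np.int64(285), np.float64(196.5), np.float64(161.5)), (np.int64(290), np.float64(188.5), np.float64(160.5)), (np.int64(295), np.float64(188.5), np.float64(160.5)), (np.int64(300), np.float64(188.5), np.float64(160.5)), (np.int64(305), np.float64(187.5), np.float64(160.5)), (np.int64(310), np.float64(187.5), np.float64(160.5)), (np.int64(315), np.float64(187.5), np.float64(167.5))]
0.09 [240.5 287.5] [[0.6072 0.0964]
 [0.6481 0.1042]] mid [0.6276 0.1003] yaw 10.773553666340376 len 0.041657729490550126
0.058 [209.5 315.5] [[0.5761 0.087 ]
 [0.6784 0.1063]] mid [0.6272 0.0967] yaw 10.661930435531259 len 0.10407292928148747
```

```bash
python3 go.py .626 .1063 .064 100.7
```

```text
t 5.925 pos [0.6208 0.1101 0.2099] yaw [-179.9331   -0.0125   97.2177] F [ 0.2463 -0.7685 -0.8401] open 0.0643121796669816
delta_cm [-0.4462  0.4872 14.5875] dr [-0.0665 -0.0145 -3.4823]
```

step_arm:
  increments:
    - {"delta_pos": [-0.4,0.5,3],"dr": [0,0,-3.5],"fingers": -0.4}
    - {"delta_pos": [-0.4,0.5,6.5],"dr": [0,0,-3.5],"fingers": -0.4}
    - {"delta_pos": [-0.4,0.5,9],"dr": [0,0,-3.5],"fingers": -0.4}
    - {"delta_pos": [-0.4,0.5,10.5],"dr": [0,0,-3.5],"fingers": -0.4}
    - {"delta_pos": [-0.4,0.5,10.5],"dr": [0,0,-3.5],"fingers": -0.4}

```text
time: 6.55
tool_pos: [0.626, 0.1066, 0.1048]
tool_rot: [-3.14, -0.0, 1.756]
contact_force: [0.0, -0.5, -0.2]
opening: 0.0644
grip_force: 0.0
```

```bash
python3 go.py .626 .1063 .064 100.7;python3 go.py .626 .1063 .064 100.7
```

```text
t 6.55 pos [0.626  0.1066 0.1048] yaw [-179.8878   -0.0219  100.585 ] F [ 0.0098 -0.5031 -0.1926] open 0.0644040020170351
delta_cm [-0.0356  0.0049  4.0754] dr [-0.1121 -0.022  -0.115 ]
t 6.55 pos [0.626  0.1066 0.1048] yaw [-179.8878   -0.0219  100.585 ] F [ 0.0098 -0.5031 -0.1926] open 0.0644040020170351
delta_cm [-0.0356  0.0049  4.0754] dr [-0.1121 -0.022  -0.115 ]
```

step_arm:
  increments:
    - {"delta_pos": [0,0,1.5],"dr": [0,0,0],"fingers": -0.4}
    - {"delta_pos": [0,0,3],"dr": [0,0,0],"fingers": -0.4}
    - {"delta_pos": [0,0,4],"dr": [0,0,0],"fingers": -0.4}
    - {"delta_pos": [0,0,4],"dr": [0,0,0],"fingers": -0.4}
    - {"delta_pos": [0,0,4],"dr": [0,0,0],"fingers": -0.4}

```text
time: 7.18
tool_pos: [0.6268, 0.1067, 0.066]
tool_rot: [3.141, -0.0, 1.754]
contact_force: [0.3, 0.8, 0.3]
opening: 0.065
grip_force: 0.0
```

step_arm:
  increments:
    - {"delta_pos": [0,0,0],"dr": [0,0,0],"fingers": 0.4}
    - {"delta_pos": [0,0,0],"dr": [0,0,0],"fingers": 0.4}
    - {"delta_pos": [0,0,0],"dr": [0,0,0],"fingers": 0.4}
    - {"delta_pos": [0,0,0],"dr": [0,0,0],"fingers": 0.4}
    - {"delta_pos": [0,0,0],"dr": [0,0,0],"fingers": 0.4}
  newtons: 20

```text
time: 7.8
tool_pos: [0.6267, 0.1066, 0.0661]
tool_rot: [3.141, 0.0, 1.754]
contact_force: [0.0, -0.1, 3.8]
opening: 0.0448
grip_force: 20.0
```

step_arm:
  increments:
    - {"delta_pos": [0,0,-1.5],"dr": [0,0,0],"fingers": 0.4}
    - {"delta_pos": [0,0,-4],"dr": [0,0,0],"fingers": 0.4}
    - {"delta_pos": [0,0,-7],"dr": [0,0,0],"fingers": 0.4}
    - {"delta_pos": [0,0,-10],"dr": [0,0,0],"fingers": 0.4}
    - {"delta_pos": [0,0,-12.5],"dr": [0,0,0],"fingers": 0.4}

```text
time: 8.43
tool_pos: [0.6266, 0.1066, 0.1928]
tool_rot: [3.14, 0.0, 1.754]
contact_force: [0.6, 0.3, -1.7]
opening: 0.045
grip_force: 20.0
```

```bash
python3 go.py .476 -.095 .19 96.9
```

```text
t 8.425 pos [0.6266 0.1066 0.1928] yaw [179.9284   0.0049 100.5016] F [ 0.6344  0.2858 -1.7154] open 0.04502661430324527
delta_cm [-17.0814 -18.4799   0.2585] dr [0.0718 0.0027 3.6016]
```

step_arm:
  increments:
    - {"delta_pos": [-4.5,-4.5,0],"dr": [0,0,1],"fingers": 0.4}
    - {"delta_pos": [-9,-9,0],"dr": [0,0,2],"fingers": 0.4}
    - {"delta_pos": [-13.5,-13.5,0],"dr": [0,0,3],"fingers": 0.4}
    - {"delta_pos": [-16,-17,0],"dr": [0,0,3.6],"fingers": 0.4}
    - {"delta_pos": [-17.1,-18.5,0],"dr": [0,0,3.6],"fingers": 0.4}

```text
time: 9.05
tool_pos: [0.4744, -0.0967, 0.1916]
tool_rot: [3.141, 0.0, 1.689]
contact_force: [0.3, 0.2, -0.9]
opening: 0.0448
grip_force: 20.0
```

```bash
python3 go.py .476 -.095 .19 96.9
python3 - <<'E'
from cell import robot,viewer
from h import *
for n in ['wrist','scene']:
  p=viewer.camera_params(n);im=viewer.read_camera(n); np.save(f'pics/{n}4.npy',im)
  cv2.imwrite(f'pics/{n}4.png',im[:,:,::-1]); 
  if n=='wrist': print(p['T']); np.save('pics/w4T.npy',p['T'])
w=cv2.imread('pics/wrist4.png'); 
cv2.imwrite('pics/w4b.png',cv2.resize(w,(800,600)))
E
python3 go.py .476 -.095 .19 96.9
```

```text
t 9.05 pos [ 0.4744 -0.0967  0.1916] yaw [179.9706   0.0172  96.7654] F [ 0.3155  0.16   -0.8676] open 0.044814301328900234
delta_cm [0.1482 0.1797 0.1556] dr [ 0.0294  0.0172 -0.1346]
[[ 0.9931  0.1114  0.0374  0.4628]
 [ 0.1175 -0.9456 -0.3033 -0.0141]
 [ 0.0016  0.3056 -0.9522  0.349 ]
 [ 0.      0.      0.      1.    ]]
t 9.15 pos [ 0.4752 -0.0961  0.1914] yaw [179.9559   0.0138  96.7845] F [ 0.4265 -0.2173 -0.3027] open 0.04423496569015655
delta_cm [0.1029 0.0882 0.1414] dr [ 0.0441  0.0138 -0.1155]
```

View pics/w4b.png

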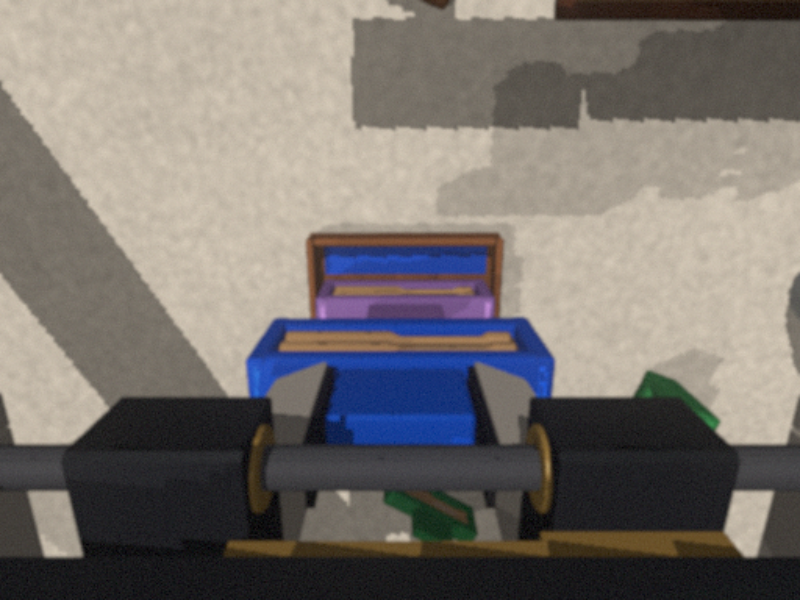

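The wrist view (800x600 picture) shows the strip at columns 325-490 near row 260, lilac at row 300 behind it, and the held cassette's lower far edge at row 320. I'll measure all three in the same frame.

Run:
```python
from cell import robot,viewer
from h import *
im=np.load('pics/wrist4.npy');p=viewer.camera_params('wrist');p=dict(K=p['K'],T=np.load('pics/w4T.npy'))
m,cs=blobs(im,lambda h,s,v:(h>100)&(h<130)&(s>110)&(v>30),100)
for c in cs: print(cv2.boundingRect(c))
def edges(x0,x1,y0,y1,z,mask,which):
    mm=mask[y0:y1,x0:x1]; cols=np.where(mm.any(0))[0]
    r=np.array([(np.where(mm[:,c])[0].min()-.5 if which=='top' else np.where(mm[:,c])[0].max()+.5) for c in cols])+y0; cols=cols+x0
    k=np.polyfit(cols,r,1); k=np.polyfit(cols[abs(np.polyval(k,cols)-r)<1.5],r[abs(np.polyval(k,cols)-r)<1.5],1)
    u=np.array([cols.min()-.5,cols.max()+.5]); P=plane(p,np.c_[u,np.polyval(k,u)],z)[:,:2]; d=P[1]-P[0]
    print(which,z,u,np.polyval(k,u),P.round(4).tolist(),'mid',P.mean(0),'yaw',np.degrees(np.arctan2(d[1],d[0])),'len',np.hypot(*d))
edges(200,320,155,185,.005,m,'top')
edges(200,320,155,185,.005,m,'bot')
edges(178,330,203,212,.138,m,'top')
pm,_=blobs(im,lambda h,s,v:(h>128)&(h<165)&(s>50)&(v>40),100)
edges(200,320,176,200,.050,pm,'top')
hsv=cv2.cvtColor(im,cv2.COLOR_RGB2HSV)
wm,_=blobs(im,lambda h,s,v:(h<20)&(s>120)&(v>30),100)
edges(190,330,145,160,.022,wm,'top')
```

```text
(158, 203, 196, 83)
(208, 158, 104, 18)
top 0.005 [207.5 311.5] [157.8318 157.3578] [[0.421, -0.0919], [0.5301, -0.0785]] mid [ 0.4756 -0.0852] yaw 6.99631861556924 len 0.10988824130193112
bot 0.005 [207.5 311.5] [174.8647 174.3439] [[0.4224, -0.1105], [0.5332, -0.0968]] mid [ 0.4778 -0.1037] yaw 7.022289967272157 len 0.11167119828312615
top 0.138 [177.5 329.5] [203.8024 202.8555] [[0.4193, -0.0958], [0.5215, -0.0831]] mid [ 0.4704 -0.0895] yaw 7.096159420343044 len 0.10293125268664279
top 0.05 [201.5 316.5] [178.5207 178.578 ] [[0.4224, -0.1021], [0.5294, -0.0895]] mid [ 0.4759 -0.0958] yaw 6.695169859399876 len 0.10773600609326123
top 0.022 [196.5 320.5] [151.0845 149.7061] [[0.4117, -0.0825], [0.5344, -0.0667]] mid [ 0.473  -0.0746] yaw 7.375906834694917 len 0.12371374908121895
```

Run:
```python
from cell import robot,viewer
from h import *
im=np.load('pics/wrist4.npy');p=viewer.camera_params('wrist');p=dict(K=p['K'],T=np.load('pics/w4T.npy'))
g=im[:,225:285,2].mean(1); print(g[198:290].round(0).tolist())
for r,z in [(262,.215),(264,.215),(266,.215),(234,.183),(203.5,.138)]: print(r,plane(p,[[256,r]],z))
row=im[272,:,:].astype(int); print([tuple(row[c]) for c in range(196,320,4)])
```

```text
[112.0, 113.0, 113.0, 113.0, 112.0, 114.0, 120.0, 126.0, 133.0, 145.0, 159.0, 166.0, 163.0, 151.0, 133.0, 118.0, 108.0, 94.0, 85.0, 83.0, 79.0, 73.0, 70.0, 72.0, 78.0, 87.0, 102.0, 119.0, 129.0, 138.0, 149.0, 159.0, 166.0, 168.0, 165.0, 163.0, 158.0, 150.0, 135.0, 124.0, 120.0, 121.0, 122.0, 121.0, 122.0, 122.0, 122.0, 123.0, 122.0, 122.0, 122.0, 122.0, 123.0, 123.0, 123.0, 123.0, 123.0, 123.0, 124.0, 123.0, 123.0, 123.0, 123.0, 124.0, 123.0, 125.0, 134.0, 151.0, 165.0, 171.0, 169.0, 163.0, 159.0, 157.0, 157.0, 156.0, 156.0, 155.0, 154.0, 152.0, 153.0, 152.0, 152.0, 152.0, 149.0, 135.0, 103.0, 65.0, 51.0, 57.0, 63.0, 65.0]
262 [[ 0.472  -0.0901  0.215 ]]
264 [[ 0.4722 -0.0911  0.215 ]]
266 [[ 0.4723 -0.0921  0.215 ]]
234 [[ 0.4722 -0.091   0.183 ]]
203.5 [[ 0.4721 -0.0894  0.138 ]]
[(np.int64(57), np.int64(53), np.int64(53)), (np.int64(15), np.int64(23), np.int64(25)), (np.int64(20), np.int64(19), np.int64(26)), (np.int64(28), np.int64(36), np.int64(66)), (np.int64(7), np.int64(27), np.int64(77)), (np.int64(25), np.int64(37), np.int64(83)), (np.int64(22), np.int64(45), np.int64(99)),
[... 375 characters left out ...]
 np.int64(61), np.int64(154)), (np.int64(18), np.int64(60), np.int64(157)), (np.int64(14), np.int64(62), np.int64(154)), (np.int64(20), np.int64(61), np.int64(154)), (np.int64(17), np.int64(63), np.int64(158)), (np.int64(18), np.int64(63), np.int64(156)), (np.int64(19), np.int64(61), np.int64(157)), (np.int64(26), np.int64(63), np.int64(159)), (np.int64(28), np.int64(65), np.int64(160)), (np.int64(24), np.int64(63), np.int64(160)), (np.int64(36), np.int64(69), np.int64(162)), (np.int64(26), np.int64(65), np.int64(157)), (np.int64(7), np.int64(29), np.int64(79)), (np.int64(22), np.int64(22), np.int64(26)), (np.int64(24), np.int64(20), np.int64(30)), (np.int64(86), np.int64(80), np.int64(75))]
```

step_arm:
  increments:
    - {"delta_pos": [0.2,0.2,2],"dr": [0,0,0],"fingers": 0.4}
    - {"delta_pos": [0.2,0.2,5],"dr": [0,0,0],"fingers": 0.4}
    - {"delta_pos": [0.2,0.2,7],"dr": [0,0,0],"fingers": 0.4}
    - {"delta_pos": [0.2,0.2,8],"dr": [0,0,0],"fingers": 0.4}
    - {"delta_pos": [0.2,0.2,8],"dr": [0,0,0],"fingers": 0.4}

```text
time: 9.78
tool_pos: [0.4779, -0.0923, 0.1105]
tool_rot: [-3.141, -0.001, 1.692]
contact_force: [-0.2, -0.7, -1.1]
opening: 0.0445
grip_force: 20.0
```

```bash
python3 go.py .4765 -.094 .058 96.9
python3 - <<'E'
from cell import robot,viewer
from h import *
p=viewer.camera_params('wrist');im=viewer.read_camera('wrist'); np.save('pics/w5.npy',im);np.save('pics/w5T.npy',p['T'])
cv2.imwrite('pics/w5.png',cv2.resize(im[130:300,130:385,::-1],None,fx=3,fy=3,interpolation=cv2.INTER_CUBIC))
E
python3 go.py .4765 -.094 .058 96.9
```

```text
t 9.775 pos [ 0.4779 -0.0923  0.1105] yaw [-179.9735   -0.0332   96.9553] F [-0.224  -0.7348 -1.1302] open 0.04448682549102404
delta_cm [-0.1518 -0.1583  5.2451] dr [-0.0265 -0.0332  0.0553]
t 9.825 pos [ 0.4782 -0.0926  0.111 ] yaw [179.9666   0.002   96.9437] F [ 0.0559 -0.1872 -1.3409] open 0.04483743076308399
delta_cm [-0.1161 -0.1874  5.3023] dr [0.0334 0.002  0.0437]
```

View pics/w5.png

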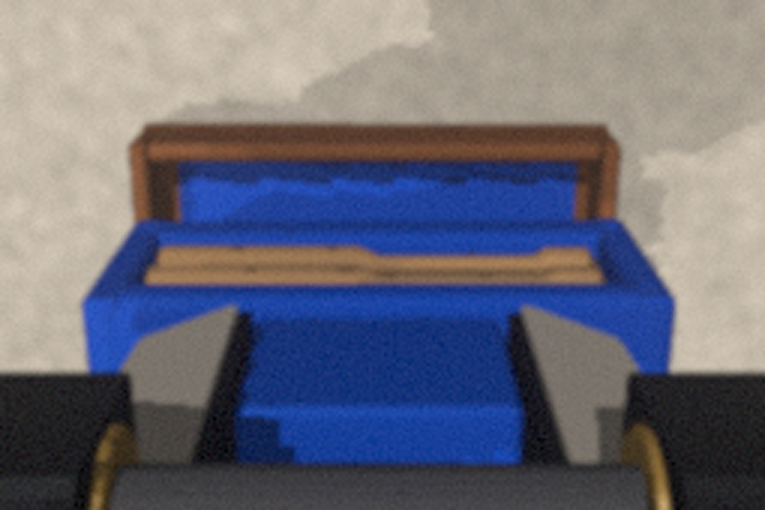

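The close crop shows the tray's far wall at rows 125-160, the strip at rows 160-220 and columns 180-585, and the cassette's lower far edge at row 222 and columns 145-625.

Run:
```python
from cell import robot,viewer
from h import *
p=viewer.camera_params('wrist');p=dict(K=p['K'],T=np.load('pics/w5T.npy'))
f=lambda a,b,z:plane(p,[[a/3+130,b/3+130]],z)[0,:2]
n=np.array([-np.sin(np.radians(7)),np.cos(np.radians(7))]);t=np.array([n[1],-n[0]])
S=[f(180,162,.005),f(585,162,.005)];C=[f(145,222,.058),f(622,222,.058)];W=[f(138,128,.022),f(613,128,.022)];I=[f(140,160,.022),f(613,160,.022)]
for nm,P in zip('SCWI',[S,C,W,I]): print(nm,'t',[round(float(q@t),4) for q in P],'n',[round(float(q@n),4) for q in P])
g=np.array([.4767,-.0945]);print('gap t,n',g@t,g@n)
g=np.array([.478,-.0925]);print('tcp t,n',g@t,g@n)
```

```text
S t [0.407, 0.5188] n [-0.1437, -0.1439]
C t [0.4093, 0.5165] n [-0.1422, -0.1424]
W t [0.4004, 0.5217] n [-0.1297, -0.1298]
I t [0.4003, 0.5223] n [-0.1382, -0.1383]
gap t,n 0.4616300975356318 -0.15189072733133874
tcp t,n 0.46316414621957575 -0.15006406517448279
```

step_arm:
  increments:
    - {"delta_pos": [0,0,1.2],"dr": [0,0,0],"fingers": 0.4}
    - {"delta_pos": [0,0,2.4],"dr": [0,0,0],"fingers": 0.4}
    - {"delta_pos": [0,0,3.6],"dr": [0,0,0],"fingers": 0.4}
    - {"delta_pos": [0,0,4.5],"dr": [0,0,0],"fingers": 0.4}
    - {"delta_pos": [0,0,4.9],"dr": [0,0,0],"fingers": 0.4}

```text
time: 10.45
tool_pos: [0.4772, -0.0929, 0.0609]
tool_rot: [-3.141, -0.001, 1.691]
contact_force: [1.0, 0.4, -0.6]
opening: 0.0445
grip_force: 20.0
```

step_arm:
  increments:
    - {"delta_pos": [0,0,0.1],"dr": [0,0,0],"fingers": 0.4}
    - {"delta_pos": [0,0,0.2],"dr": [0,0,0],"fingers": 0.4}
    - {"delta_pos": [0,0,0.2],"dr": [0,0,0],"fingers": 0.4}
    - {"delta_pos": [0,0,0.3],"dr": [0,0,0],"fingers": 0.4}
    - {"delta_pos": [0,0,0.3],"dr": [0,0,0],"fingers": 0.4}

```text
time: 11.08
tool_pos: [0.4775, -0.093, 0.0587]
tool_rot: [3.141, -0.0, 1.691]
contact_force: [-0.0, -0.4, -1.5]
opening: 0.0448
grip_force: 20.0
```

step_arm:
  increments:
    - {"delta_pos": [0,0,0.05],"dr": [0,0,0],"fingers": 0.4}
    - {"delta_pos": [0,0,0.1],"dr": [0,0,0],"fingers": 0.4}
    - {"delta_pos": [0,0,0.1],"dr": [0,0,0],"fingers": 0.4}
    - {"delta_pos": [0,0,0.15],"dr": [0,0,0],"fingers": 0.4}
    - {"delta_pos": [0,0,0.15],"dr": [0,0,0],"fingers": 0.4}

```text
time: 11.7
tool_pos: [0.4776, -0.093, 0.058]
tool_rot: [3.141, 0.0, 1.691]
contact_force: [-3.2, 0.4, 10.2]
opening: 0.0447
grip_force: 20.0
```

Contact came at z 0.058, which is the height expected for the cassette standing on the tray floor. I'll release and rise.

step_arm:
  increments:
    - {"delta_pos": [0,0,-0.05],"dr": [0,0,0],"fingers": 0}
    - {"delta_pos": [0,0,-0.05],"dr": [0,0,0],"fingers": -0.3}
    - {"delta_pos": [0,0,-0.05],"dr": [0,0,0],"fingers": -0.3}
    - {"delta_pos": [0,0,-0.05],"dr": [0,0,0],"fingers": -0.3}
    - {"delta_pos": [0,0,-1],"dr": [0,0,0],"fingers": -0.3}

```text
time: 12.32
tool_pos: [0.477, -0.0928, 0.067]
tool_rot: [-3.14, -0.001, 1.691]
contact_force: [0.0, -0.0, -0.0]
opening: 0.0597
grip_force: 0.0
```

step_arm:
  increments:
    - {"delta_pos": [0,0,-3],"dr": [0,0,0],"fingers": -0.3}
    - {"delta_pos": [0,0,-6],"dr": [0,0,0],"fingers": -0.3}
    - {"delta_pos": [0,0,-9],"dr": [0,0,0],"fingers": -0.3}
    - {"delta_pos": [0,0,-12],"dr": [0,0,0],"fingers": -0.3}
    - {"delta_pos": [0,0,-14],"dr": [0,0,0],"fingers": -0.3}

```text
time: 12.95
tool_pos: [0.4778, -0.0931, 0.2094]
tool_rot: [3.139, 0.001, 1.691]
contact_force: [-0.8, -0.4, 0.3]
opening: 0.0596
grip_force: 0.0
```

```bash
python3 go.py .4748 .0928 .195 186.9
python3 - <<'E'
from cell import robot,viewer
from h import *
im=viewer.read_camera('wrist')
cv2.imwrite('pics/w6.png',cv2.resize(im[:,:,::-1],(720,540)))
E
```

```text
t 12.95 pos [ 0.4778 -0.0931  0.2094] yaw [179.8718   0.0582  96.9038] F [-0.7515 -0.383   0.2632] open 0.059581265941012554
delta_cm [18.491   1.9311  1.4266] dr [  0.0549   0.1464 -89.9961]
```

View pics/w6.png

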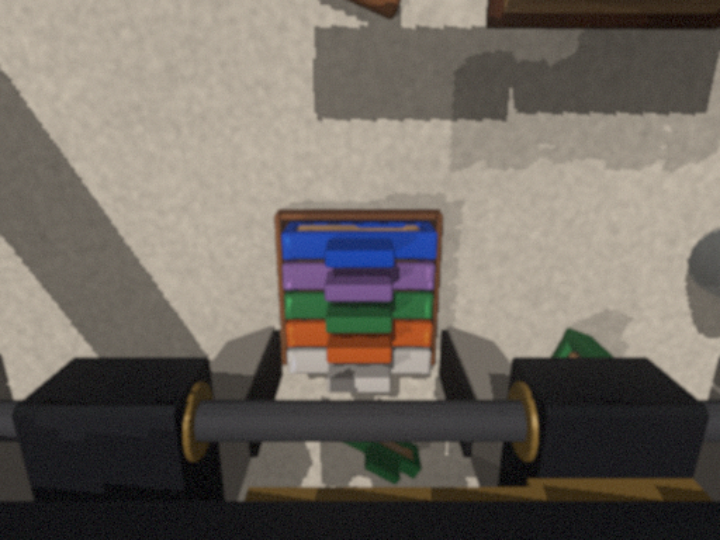

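The picture shows blue filed level and in line with its neighbours at (360,240), and the row undisturbed. Next is the lid.

step_arm:
  increments:
    - {"delta_pos": [3.7,0.4,0],"dr": [0,0,-9.5],"fingers": -0.1}
    - {"delta_pos": [7.4,0.8,0],"dr": [0,0,-19],"fingers": -0.1}
    - {"delta_pos": [11.1,1.2,0],"dr": [0,0,-28.5],"fingers": -0.1}
    - {"delta_pos": [14.8,1.6,0],"dr": [0,0,-38],"fingers": -0.1}
    - {"delta_pos": [18.5,1.9,0],"dr": [0,0,-47.5],"fingers": -0.1}

```text
time: 13.62
tool_pos: [0.4738, 0.0941, 0.2072]
tool_rot: [3.141, -0.0, 2.526]
contact_force: [-0.2, -0.5, 0.9]
opening: 0.0505
grip_force: 0.0
```

step_arm:
  increments:
    - {"delta_pos": [0,0,0],"dr": [0,0,-10],"fingers": -0.1}
    - {"delta_pos": [0,0,0],"dr": [0,0,-20],"fingers": -0.1}
    - {"delta_pos": [0,0,0],"dr": [0,0,-30],"fingers": -0.1}
    - {"delta_pos": [0,0,0],"dr": [0,0,-40],"fingers": -0.1}
    - {"delta_pos": [0,0,0],"dr": [0,0,-42.5],"fingers": -0.1}

```text
time: 14.25
tool_pos: [0.4739, 0.093, 0.2071]
tool_rot: [3.141, -0.0, -3.018]
contact_force: [-0.2, -0.7, 0.4]
opening: 0.0505
grip_force: 0.0
```

```bash
python3 go.py .4742 .0925 .111 186.9; python3 go.py .4742 .0925 .111 186.9
```

```text
t 14.25 pos [0.4739 0.093  0.2071] yaw [ 179.9935   -0.0107 -172.9288] F [-0.1861 -0.7104  0.3818] open 0.05050142437850318
delta_cm [-0.0254 -0.0516  9.609 ] dr [ 0.0065 -0.0108  0.1712]
t 14.25 pos [0.4739 0.093  0.2071] yaw [ 179.9935   -0.0107 -172.9288] F [-0.1861 -0.7104  0.3818] open 0.05050142437850318
delta_cm [-0.0254 -0.0516  9.609 ] dr [ 0.0065 -0.0108  0.1712]
```

step_arm:
  increments:
    - {"delta_pos": [0,-0.1,3],"dr": [0,0,0],"fingers": -0.1}
    - {"delta_pos": [0,-0.1,6],"dr": [0,0,0],"fingers": -0.1}
    - {"delta_pos": [0,-0.1,8.5],"dr": [0,0,0],"fingers": -0.1}
    - {"delta_pos": [0,-0.1,9.6],"dr": [0,0,0],"fingers": -0.1}
    - {"delta_pos": [0,-0.1,9.6],"dr": [0,0,0],"fingers": -0.1}

```text
time: 14.88
tool_pos: [0.474, 0.0919, 0.111]
tool_rot: [3.141, -0.001, -3.021]
contact_force: [0.5, 0.7, 0.4]
opening: 0.0508
grip_force: 0.0
```

step_arm:
  increments:
    - {"delta_pos": [0,0,0],"dr": [0,0,0],"fingers": 1}
    - {"delta_pos": [0,0,0],"dr": [0,0,0],"fingers": 1}
    - {"delta_pos": [0,0,0],"dr": [0,0,0],"fingers": 1}
    - {"delta_pos": [0,0,0],"dr": [0,0,0],"fingers": 1}
    - {"delta_pos": [0,0,0],"dr": [0,0,0],"fingers": 1}
  newtons: 20

```text
time: 15.5
tool_pos: [0.4744, 0.0922, 0.1116]
tool_rot: [3.141, 0.001, -3.021]
contact_force: [-0.5, 2.7, 3.5]
opening: 0.0199
grip_force: 20.0
```

step_arm:
  increments:
    - {"delta_pos": [-1.5,0,0],"dr": [0,0,0],"fingers": 1}
    - {"delta_pos": [-3.5,0,0],"dr": [0,0,0],"fingers": 1}
    - {"delta_pos": [-5.5,0,0],"dr": [0,0,0],"fingers": 1}
    - {"delta_pos": [-7.5,0,0],"dr": [0,0,0],"fingers": 1}
    - {"delta_pos": [-8.5,0,0],"dr": [0,0,0],"fingers": 1}

```text
time: 16.12
tool_pos: [0.5593, 0.1023, 0.1116]
tool_rot: [3.142, 0.0, -3.021]
contact_force: [-2.8, 1.2, 6.7]
opening: 0.0199
grip_force: 20.0
```

step_arm:
  increments:
    - {"delta_pos": [-1.5,0,0],"dr": [0,0,0],"fingers": 1}
    - {"delta_pos": [-3.5,0,0],"dr": [0,0,0],"fingers": 1}
    - {"delta_pos": [-5.5,0,0],"dr": [0,0,0],"fingers": 1}
    - {"delta_pos": [-6.4,0,0],"dr": [0,0,0],"fingers": 1}
    - {"delta_pos": [-6.4,0,0],"dr": [0,0,0],"fingers": 1}

```text
time: 16.75
tool_pos: [0.6232, 0.1099, 0.1116]
tool_rot: [-3.141, 0.002, -3.021]
contact_force: [2.8, 0.4, 4.3]
opening: 0.0201
grip_force: 20.0
```

step_arm:
  increments:
    - {"delta_pos": [-0.1,0,0],"dr": [0,0,0],"fingers": 1}
    - {"delta_pos": [-0.2,0,0],"dr": [0,0,0],"fingers": 1}
    - {"delta_pos": [-0.2,0,0],"dr": [0,0,0],"fingers": 1}
    - {"delta_pos": [-0.25,0,0],"dr": [0,0,0],"fingers": 1}
    - {"delta_pos": [-0.25,0,0],"dr": [0,0,0],"fingers": 1}

```text
time: 17.38
tool_pos: [0.6234, 0.1099, 0.1116]
tool_rot: [-3.141, -0.002, -3.021]
contact_force: [-4.7, 0.5, 7.7]
opening: 0.0199
grip_force: 20.0
```

step_arm:
  increments:
    - {"delta_pos": [-0.2,0,0],"dr": [0,0,0],"fingers": 1}
    - {"delta_pos": [-0.3,0,0],"dr": [0,0,0],"fingers": 1}
    - {"delta_pos": [-0.3,0,0],"dr": [0,0,0],"fingers": 1}
    - {"delta_pos": [-0.3,0,0],"dr": [0,0,0],"fingers": 1}
    - {"delta_pos": [-0.3,0,0],"dr": [0,0,0],"fingers": 1}

```text
time: 18.0
tool_pos: [0.6235, 0.1099, 0.1115]
tool_rot: [-3.141, -0.009, -3.021]
contact_force: [-14.5, -2.7, 14.8]
opening: 0.0195
grip_force: 20.0
```

step_arm:
  increments:
    - {"delta_pos": [0,0,0],"dr": [0,0,0],"fingers": -0.1}
    - {"delta_pos": [0,0,0],"dr": [0,0,0],"fingers": -0.1}
    - {"delta_pos": [0,0,0],"dr": [0,0,0],"fingers": -0.1}
    - {"delta_pos": [0,0,-2],"dr": [0,0,0],"fingers": -0.1}
    - {"delta_pos": [0,0,-6],"dr": [0,0,0],"fingers": -0.1}

```text
time: 18.62
tool_pos: [0.6266, 0.1104, 0.1697]
tool_rot: [3.141, -0.005, -3.021]
contact_force: [-0.1, 0.4, -0.3]
opening: 0.0501
grip_force: 0.0
```

step_arm:
  increments:
    - {"delta_pos": [0,0,-4],"dr": [0,0,0],"fingers": -0.1}
    - {"delta_pos": [0,0,-8],"dr": [0,0,0],"fingers": -0.1}
    - {"delta_pos": [0,0,-8],"dr": [0,0,0],"fingers": -0.1}
    - {"delta_pos": [0,0,-8],"dr": [0,0,0],"fingers": -0.1}
    - {"delta_pos": [0,0,-8],"dr": [0,0,0],"fingers": -0.1}

```text
time: 19.25
tool_pos: [0.627, 0.1104, 0.2495]
tool_rot: [3.141, -0.003, -3.021]
contact_force: [0.5, -0.7, 0.1]
opening: 0.0506
grip_force: 0.0
```

Run:
```python
from cell import robot,viewer
from h import *
p=viewer.camera_params('wrist');im=viewer.read_camera('wrist')
for nm,f in dict(blue=lambda h,s,v:(h>105)&(h<128)&(s>140)&(v>50),yel=lambda h,s,v:(h>15)&(h<28)&(s>150)&(v>80)).items():
    for c in blobs(im,f,800)[1]: print(nm,rect(plane(p,c[:,0],.103)))
cv2.imwrite('pics/w7.png',im[:,:,::-1])
```

```text
blue (array([0.6231, 0.1104]), array([141.7331,  59.498 ]), 6.781501293182373)
blue (array([ 0.5152, -0.0608]), array([39.9224, 42.0633]), 6.898314476013184)
yel (array([0.6152, 0.1725]), array([142.6355,  61.9253]), 6.800788402557373)
```

View pics/w7.png

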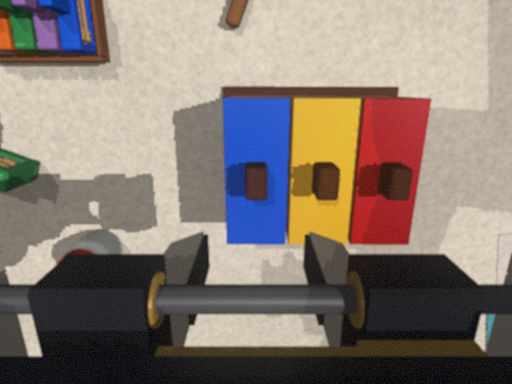

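The three lids are flush, with blue shut at (257,170), and blue stands in the tray at (85,30). I'm handing in.

```bash
python3 -c "
from cell import robot;print(robot.hand_in())"
```

```text
the job is handed in; nothing more can be done
None
```

The blue cassette stands on the tray floor in its place, in line with the undisturbed row; the blue lid is pushed shut to its stop, the other boxes stayed shut, and the job was handed in at about 19 s (no verdict returned).

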